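# Hitch a return spring onto its anchor post with a spring puller

### The arm

A 6-joint arm with a two-finger parallel gripper is mounted at the origin on a cart in front of the work surface, level with it; the furniture and walls round the work are solid. World frame = base frame: x ahead of the robot, y to its left, z up, the work surface at z = 0. Lengths are in m, angles in rad, forces in N, time in s.
With the tool pointing down it reaches from about 0.375 to 0.9 m from the base axis. Payload 3.1 kg.
Tool frame: the origin (TCP) lies at the centre of the arm's flange, where the gripper is bolted on; the fingertips stand robot.tip_extent ahead of it and the grasp point (between the pads) lies 164 mm ahead of it (robot.tip_extent is the distance from the TCP to the fingertips, in m); z points along the fingers, y is the line along which they close (so a half turn about z gives the same grasp; the last joint's range is limited). The gripper opens to 87 mm and grips with 3 to 60 N. Pads are 19 mm wide; open, the fingers measure 117 mm over their backs; the gripper's body (75 mm by 190 mm) begins 51 mm behind the grasp point.
Start: joints at [1.093, 0.527, 1.433, -0, 1.181, -0.178], TCP at [0.185, 0.597, 0.405] pointing down, gripper open.
Joint ranges: [-3.08, 3.08], [-0.75, 2.2], [0.22, 2.44], [-1.43, 4.57], [0, 2.65], [-2.85, 2.85]. Speed limits (rad/s): [2.79, 2.79, 3.14, 3.14, 3.14, 3.14].

### API

Orientations are given as a unit quaternion [x, y, z, w].
In Python, from rig import get_obs, camera, hand_in, cut_out, robot gives the robot as it stands.
- The arm moves only by the tool step_arm, never from a script. Its argument "rows" is a list of rows, each a list of 6 numbers: the shift along the world's x, y, z in m, then the turn, a rotation vector about the world's x, y, z in degrees. A call has 1 to 12 rows; each row shifts and turns the commanded pose from where the row before left it; what a row does not reach is not made up. A row lasts 1/8 s, in which the tool goes at most 62.5 mm and 10.7 degrees, less where a joint would pass 70% of its speed; a pose out of reach is approached as far as the arm can. A call is refused whole if a number of a shift passes 0.0625 or a number of a turn 10.7, either way. A call with a gripper value outside its range is refused whole. "jaw" is the finger opening in m, from 0 to 0.087, set as the call begins (left out, the last holds). The fingers move at their own pace and stop on an object; "squeeze" is the grip in N (left out, the last holds). Time passes only in rows, so rows that do not move let the fingers close. It gives the time, the measured TCP pose, the force, the opening and the grip force at its end, in the units of the state.
- get_obs(): the state, without advancing time (a new reading comes with each control period).
- camera(name): name is "scene" or "top" or "wrist"; returns a dict with "pixels" (480x640x3 uint8, blue, green, red), "depth" (480x640 float32, m along the optical axis (not along the pixel's ray), 0 where there is no reading), "fov_y" (degrees; the focal length in pixels is half the picture's height over the tangent of half this angle, whatever the lens; pixels are square), "cx", "cy" (the principal point, pixels), "extrinsics" (4x4, takes a point from camera to world coordinates); the wrist camera has in their place "mount" (4x4, takes a point from camera to tool coordinates, whose origin is the TCP and whose axes are the flange's). Camera axes: x right, y up, looking along -z (the intrinsics and any distortion apply to the point x, -y, -z); pixel columns grow to the right and rows downward; lengths in m; the calibration is good to about 2 mm. A picture is of the moment at which its call begins: read the wrist's pose just before it.
- hand_in(): hands the job in; it is judged then, once.
Trained networks look in the newest picture that a camera, given by its name, has taken for a name from the list of things; names that differ only in an ending like _2 or _b are one class to them, and where a whole thing is asked for, a point or a joint stands for the part that bears it (a point fixed in the world has none). Each returns a list of dicts, best first, with "confidence" (0 to 1); they miss things now and then, are a little off and sometimes report something else, mostly with a low value. They report only what shows in the picture. A call takes as long as a camera call. They do not tell look-alikes from the thing itself.
- cut_out(label, camera): "region" (480x640 bool, what is visible of it) and "extent" ([centre column, centre row, width, height] in pixels, round what is visible of it).
The state is a dict: "time": time; "q": joint angles; "joint_velocities": joint speeds; "joint_torque": joint torques, N m; "position": TCP position; "tool_rot": TCP orientation; "ft_force": force on the tool from outside, world axes, zero at the start; "moment": the same for the moment, N m; "grip_width": finger opening in m; "grip_force": force on a finger pad.
Only numpy, scipy, OpenCV 4.12 (cv2) and the standard library are available. Lean on these libraries where they do the work, as an engineer would, in place of code of your own. Each camera call takes 0.05 s, during which the arm holds its last target. There are 200 camera calls.

### The job

Take the spring puller from its wooden stand, put its pin through the loop at the end of the spring on the plywood board, and with it stretch the spring and ease its hook round the brass anchor post until the post alone holds it. Do not overstretch the spring (its stretch must stay under 46 mm), force it against the post, let it snap, or touch its hook or loop with the fingers; then put the puller back in its stand and leave the other things where they are.

Things in the scene. Friction and masses are not known exactly. Their poses are not given: they have to be found in the camera images.
- spring_board: Fixed plywood board, 18 mm thick, with a steel pivot stud at one end (the spring's fixed end turns on it) and a brass anchor post towards the other. Origin on the bench under the pivot stud; z up; x points from the pivot to the anchor slot. The board covers x -25 to 170 mm, y -42 to 92 mm. The spring starts swung aside, to the board's +y side of the post.
- anchor_slot (a point): Middle of the cross slot in which the anchor post is clamped, 113 mm from the pivot along the board's x, 40 mm above the bench. The upright post (8 mm thick, top at 58 mm) stands anywhere from 10 mm to the board's -y side to 10 mm to its +y side of this point: where exactly is not reported, so feel or look for it.
- spring_hook: Free end of the coil spring, 5 mm steel wire lying level 40 mm above the bench (mid plane); it only swings about the pivot and stretches. Origin at the centre of the pull loop, a wire ring with an 18 mm hole (board's top 19 mm below the wire); x points outwards from the pivot, z up. Relaxed, the origin is 110.5 mm from the pivot.
- hook_bend (a point): Inner face of the bend of the J hook behind the loop, 15.5 mm from the loop's centre; axes as spring_hook. Hook 12 mm wide inside: long shank on the +y side, inner face y = 6 mm, to x = -32 mm; tip on the -y side to x = -12 mm. Stretched over 34 mm the tip clears the post; swing to -y till the shank meets the post, then ease off and the post enters the bend.
- spring_slide (a joint): Stretch of the spring, m: 0 relaxed, about 0.022 when the hook sits home on the post. The pull is about 3 N at the start of stretching and 280 N per m more: 9 N on the post, 14 N at 0.040.
- puller: Loose spring puller, 0.12 kg, 110 mm long, standing upright in the stand: a straight 7 mm steel pin, 50 mm long, below a square wooden handle 28 x 28 x 60 mm. Origin at the pin's lower tip; z up along the pin; the handle lies from z = 50 to 110 mm, its faces square to x and y.
- puller_stand: Fixed dark wood block 76 x 76 x 55 mm with an upright 18 mm through hole in its middle for the pin; the handle's lower end rests on the top. Origin on the bench under the hole; z up. Between stand and board are a wooden jig (y 0 to -0.25 m) and behind it a tall upright bar clamp (x 0.62 to 0.78 m, y 0 to -0.2 m): cross in front of the clamp, x under 0.5 m, with the gripper about 0.3 m high.
- tea_mug: Loose white mug, 89 mm tall, about 80 mm wide plus handle, a bystander beyond the stand. Origin at the middle of its underside.
- wax_tin: Loose round green tin, 83 mm wide, 27 mm high, a bystander by the board. Origin at the middle of its underside.
- tape_measure: Loose yellow tape measure, 72 x 79 x 64 mm, a bystander by the board. Origin at the middle of its underside.
Not all that is in view belongs to the job. Leave any turquoise look-alike of the puller_stand alone.

How it is judged:
On the way, in this order (a step that is already met when the one before it is completed fails the run):
1. the spring is stretched over 32 mm by the puller's pin in its loop (value of joint spring_slide above 0.032 m and contact force between puller and spring_hook above 4 N), for 0.1 s.
2. the hook sits home on the post (stretch 19 to 25 mm), the puller no longer carrying it (value of joint spring_slide between 0.019 and 0.025 m and contact force between puller and spring_hook below 1 N), for 0.3 s.
At the end, for the whole second after the job is handed in: The hook is home on the anchor post, the spring held stretched 19 to 25 mm by the post alone; the puller stands at rest upright (within 7 degrees) in its stand, pin fully down in the hole (tip within 12 mm of the hole's axis and below 12 mm height) (value of joint spring_slide between 0.019 and 0.025 m and horizontal distance between puller and puller_stand below 0.012 m and height (world z) of puller below 0.012 m and angle between puller's own z axis and vertical below 0.12 rad and linear speed of puller below 0.02 m/s); the robot touches nothing.
It fails at once if the spring is overstretched (over 46 mm) (value of joint spring_slide above 0.046 m).
It fails at once if the spring's end is forced or snaps against something (over 25 N) (contact force between spring_hook and anything else above 25 N).
It fails at once if the fingers touch the spring's end (contact force between the fingers and spring_hook above 0.5 N).
It fails at once if the mug, the wax tin or the tape measure is moved over 20 mm (distance of any of tea_mug, wax_tin, tape_measure from where it was at the start of the episode above 0.02 m).
It also fails if it takes over 72 s, if anything falls off the work surface, if the arm or the gripper's body presses on something with over 40 N, if the wrist force passes 120 N, or if a joint passes its speed limit or range.

## Working session

There is one attempt and no reset: what is moved stays moved. The work goes in short steps, Python scripts to look and compute and a tool call to move; the robot and the scene stay as the last step left them, time stands still between calls to the robot, and variables do not carry over. Pictures are saved under pics/ and viewed, at most 10 in all, crops included, and the job is handed in when it is done.

Besides the shell and the picture viewer there is one more tool, called after "Call:" by a JSON object that holds its "op" and its "data", one argument or row to a line. step_arm: Moves the arm, as the interface text tells. Its arguments: {"type":"object","properties":{"rows":{"type":"array"},"jaw":{"type":"number"},"squeeze":{"type":"number"}},"required":["rows"]}

```bash
mkdir -p pics
cat > h.py <<'E'
import numpy as np, cv2
from rig import get_obs, camera, cut_out, robot
from scipy.spatial.transform import Rotation as R
def T_of(o):
    T=np.eye(4);T[:3,:3]=R.from_quat(o['tool_rot']).as_matrix();T[:3,3]=o['position'];return T
def shot(name):
    o=get_obs();c=camera(name)
    c['E']=T_of(o)@c['mount'] if name=='wrist' else np.array(c['extrinsics'])
    c['f']=240/np.tan(np.radians(c['fov_y'])/2);return c
def cloud(c):
    d=c['depth'];v,u=np.mgrid[0:480,0:640]
    P=np.stack([(u-c['cx'])/c['f']*d,-(v-c['cy'])/c['f']*d,-d],-1)
    W=P@c['E'][:3,:3].T+c['E'][:3,3];W[d==0]=np.nan;return W
E
python3 - <<'E'
from h import *
print({k:v for k,v in camera('top').items() if k not in('pixels','depth','extrinsics')}, robot.tip_extent,get_obs())
ims=[]
for n in['scene','top']:
    c=shot(n);cv2.imwrite(f'pics/{n}0.png',c['pixels']);W=cloud(c);print(n,c['E'].round(3).tolist())
    for l in['spring_board','spring_hook','puller','puller_stand','tea_mug','wax_tin','tape_measure']:
        for r in cut_out(l,n)[:2]:
            w=W[r['region']];w=w[~np.isnan(w[:,0])]
            print(l,round(r['confidence'],2),np.round(r['extent']),np.median(w,0).round(3) if len(w) else '',w.min(0).round(3) if len(w) else '',w.max(0).round(3) if len(w) else '')
E
```

```text
{'fov_y': 43.571285441073954, 'cx': 321.23748670452073, 'cy': 243.84358467793118} 0.1822 {'time': 0.05, 'q': array([ 1.09249028e+00,  5.28460984e-01,  1.43384647e+00,  1.25264337e-05,
        1.18141214e+00, -1.78506051e-01]), 'joint_velocities': array([ 0.00217308, -0.00050407, -0.00333685, -0.00068256,  0.0004263 ,
        0.00045071]), 'joint_torque': array([ 6.88077089e-04, -4.41369975e+01, -1.77342170e+01,  6.34928048e-02,
        5.33560070e-02, -3.55720249e-05]), 'position': array([0.18440236, 0.59683624, 0.40379217]), 'tool_rot': array([ 1.49341527e-01,  9.88785102e-01, -1.00476791e-03, -3.48488368e-04]), 'ft_force': array([-0.63981918,  0.14927621, -0.73175283]), 'moment': array([ 0.03099264, -0.01772726, -0.01881088]), 'grip_force': 0.0, 'grip_width': 0.08716892106129236}
scene [[-0.997, -0.061, 0.038, 0.539], [0.071, -0.842, 0.534, 0.984], [-0.001, 0.535, 0.845, 1.475], [0.0, 0.0, 0.0, 1.0]]
spring_board 0.9 [303. 147.  46.  28.] [ 0.519 -0.393  0.015] [ 0.398 -0.49  -0.012] [ 0.61  -0.213  0.204]
puller 0.44 [338. 309.  10.  17.] [0.438 0.4   0.107] [ 0.416  0.331 -0.003]
[... 577 characters left out ...]
 47.  59.] [ 0.505 -0.407  0.018] [ 0.404 -0.49  -0.003] [ 0.624 -0.328  0.063]
spring_hook 0.58 [482. 253.   4.   6.] [ 0.492 -0.416  0.039] [ 0.485 -0.419  0.037] [ 0.495 -0.407  0.047]
puller 0.72 [225. 260.  14.  19.] [0.433 0.385 0.099] [0.418 0.37  0.051] [0.461 0.407 0.123]
puller_stand 0.78 [232. 269.  32.  29.] [0.421 0.375 0.048] [ 0.384  0.335 -0.01 ] [0.475 0.439 0.063]
wax_tin 0.6 [520. 255.  26.  21.] [ 0.498 -0.541  0.026] [ 0.457 -0.592 -0.007] [ 0.548 -0.501  0.04 ]
wax_tin 0.35 [472. 287.  19.  38.] [ 0.362 -0.367  0.05 ] [ 0.323 -0.408 -0.027] [ 0.437 -0.343  0.071]
tape_measure 0.66 [473. 286.  19.  38.] [ 0.364 -0.367  0.05 ] [ 0.323 -0.409 -0.004] [ 0.438 -0.343  0.071]
```

Run:
```python
import cv2,numpy as np
a=cv2.imread('pics/top0.png');b=cv2.imread('pics/scene0.png')
f=lambda i,x,y,w,h:cv2.resize(i[y:y+h,x:x+w],(400,300),interpolation=cv2.INTER_CUBIC)
o=np.vstack([np.hstack([f(a,160,120,400,300),f(a,430,210,106,80)]),np.hstack([f(b,200,90,400,360),f(a,190,225,80,60)])])
cv2.imwrite('pics/m0.png',o)
```

```text
(no output)
```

View pics/m0.png

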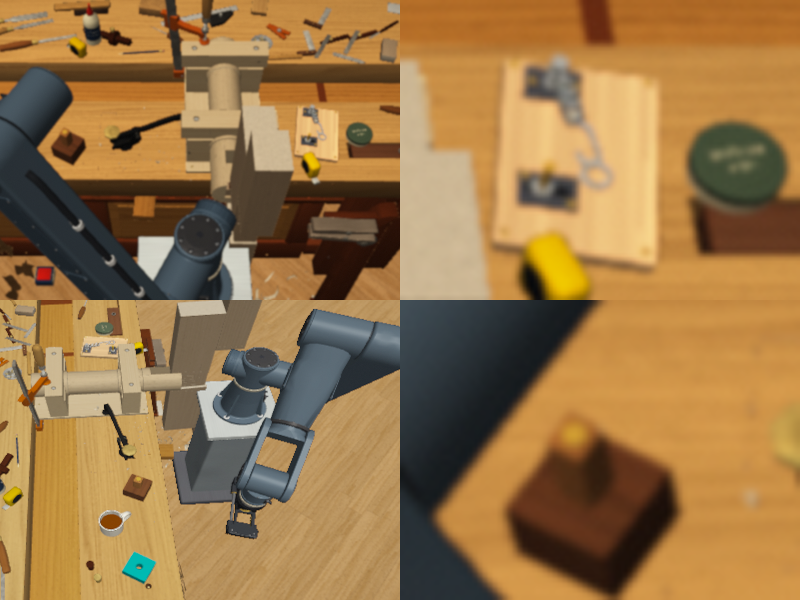

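The picture (left-top: top view; right-top: board crop) shows the pivot at the far end of the board around top-image (473,231) and the post near (468,258). The loop is swung to world −y around (483,256). The puller stands in the dark stand around (224,252), and the turquoise look-alike sits beyond the mug. I'm moving over the puller now to use the wrist camera.

Call:
{"op": "step_arm", "data": {
  "rows": [
    [0.042,-0.035,0,0,0,0],
    [0.042,-0.035,0,0,0,0],
    [0.042,-0.035,0,0,0,0],
    [0.042,-0.035,0,0,0,0],
    [0.042,-0.035,0,0,0,0],
    [0.04,-0.032,0,0,0,0],
    [0,0,0,0,0,0],
    [0,0,0,0,0,0]
  ],
  "jaw": 0.087
}}

```text
time: 1.85
position: [0.4344, 0.39, 0.4046]
tool_rot: [0.15, 0.989, 0.0, -0.0]
ft_force: [-1.2, -0.2, -0.6]
grip_width: 0.0866
grip_force: 0.0
```

Run:
```python
from h import *
c=shot('top');W=cloud(c)
for x in np.arange(0.15,0.85,.05):
    print(round(x,2),[int(1000*np.nanmax(np.r_[W[(abs(W[...,0]-x)<.025)&(abs(W[...,1]-y)<.025)][:,2],-1])) for y in np.arange(-.6,.35,.05)])
c=shot('wrist');print(c['mount'].round(3).tolist(),c['fov_y'],get_obs()['position'])
cv2.imwrite('pics/w1.png',c['pixels']);W=cloud(c)
for l in['puller','puller_stand']:
    for r in cut_out(l,'wrist')[:2]:
        g=r['region']&~np.isnan(W[...,0]);w=W[g]
        print(l,r['confidence'],r['extent'])
        for lo,hi in([.105,.125],[.045,.065]):
            p=w[(w[:,2]>lo)&(w[:,2]<hi)]
            if len(p)>20: print(lo,len(p),p.mean(0),np.median(p[:,2]),cv2.minAreaRect((p[:,:2]*1000).astype(np.float32)))
```

```text
0.15 [-822, -822, -839, -834, -835, -824, -839, -1000, 591, 594, 593, -1000, -1000, -1000, 11, 837, 847, 848, 850]
0.2 [-166, -124, -116, -157, -164, -832, -812, -1000, 487, 491, 490, -1000, -1000, -1000, -1000, 844, 849, 849, 837]
0.25 [-116, -117, -113, -110, -104, -823, -780, -1000, 486, 488, 487, 156, -1000, -1000, -108, -96, 837, -1000, -1000]
0.3 [-106, -116, -118, -112, 10, -839, -792, -1000, -1000, 477, 162, 153, -1000, -1000, -102, -101, -105, -1000, -1000]
0.35 [12, 11, 11, 10, 69, 69, 8, -1000, -1000, -1000, 168, 158, 25, 13, 9, 12, 6, 13, 335]
0.4 [11, 10, 13, 25, 69, 71, 9, 206, -1000, 207, 210, 210, 213, 207, 14, 13, 9, 11, 343]
0.45 [6, 40, 34, 45, 56, 59, 7, 205, -1000, 208, 211, 209, 208, 207, 10, 85, 101, 107, 589]
0.5 [33, 35, 36, 46, 57, 59, 10, -1000, -1000, 158, 166, 152, 2, 107, 104, 88, 80, 98, 12]
0.55 [27, 36, 34, 27, 58, 26, 8, -1000, -1000, 162, 165, 148, -1000, 93, 8, 10, 10, 7, 8]
0.6 [12, 12, 23, 27, 62, 28, 11, 23, 24, 160, 166, 155, 26, 9, 12, 12, 11, 10, 10]
0.65 [11, 9, 9, 13, 11, 9, 6, 206, 207, 212, 207, 215, 206, 205, 9, 6, 12, 7, 6]
0.7 [-99, -1
[... 173 characters left out ...]
08, 305, -99, -97, -101, -99, -100]
0.8 [9, 9, 11, 12, 11, 20, 21, -25, -1000, 158, 165, 151, 247, 472, 470, 9, 9, 9, -2]
[[0.001, 0.97, 0.245, 0.067], [1.0, -0.001, -0.001, 0.001], [-0.0, 0.245, -0.97, 0.021], [0.0, 0.0, 0.0, 1.0]] 59.10594243494307 [0.43350975 0.39077444 0.40469236]
puller 0.73 [325.2, 237.1, 50.3, 56.5]
0.105 1706 [0.43789742 0.39236546 0.11366937] 0.11389495164206134 ((439.3454895019531, 391.9220886230469), (28.0427188873291, 28.305870056152344), 61.73225402832031)
0.045 113 [0.43898642 0.39139725 0.05757215] 0.05516178190867138 ((448.6446533203125, 390.340087890625), (34.85112762451172, 46.350582122802734), 61.99248123168945)
puller_stand 0.56 [624.5, 140.7, 30.9, 74.5]
```

View pics/w1.png

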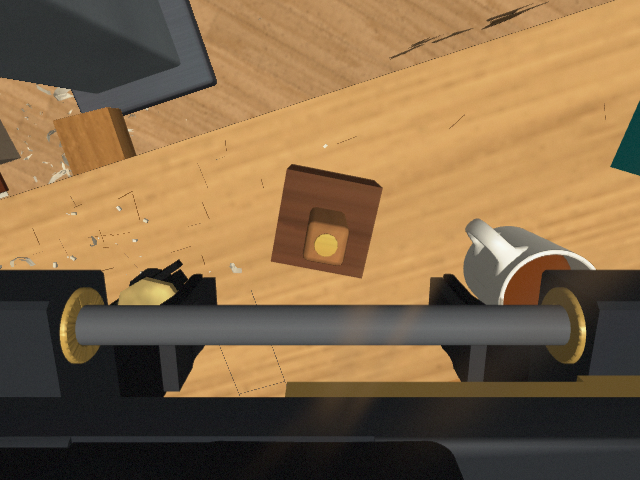

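The wrist view shows the dark stand (270–382, 165–277) with the handle top at (326,244). The mug is at the right, clear of the fingers. I'll take the stand centre from the depth, then grasp.

Run:
```python
from h import *
c=shot('wrist');W=cloud(c)
hsv=cv2.cvtColor(c['pixels'],cv2.COLOR_BGR2HSV)
for lo,hi,r in((.048,.060,.07),(.107,.122,.03)):
    m=(abs(W[...,2]-(lo+hi)/2)<(hi-lo)/2)&(np.hypot(W[...,0]-.439,W[...,1]-.392)<r)
    m=cv2.morphologyEx(m.astype(np.uint8),cv2.MORPH_OPEN,np.ones((3,3)))>0
    p=W[m];print(len(p),np.median(p[:,2]),cv2.minAreaRect((p[:,:2]*1000).astype(np.float32)),p.mean(0))
```

```text
6758 0.05402335775207062 ((439.6325988769531, 391.9146728515625), (76.14952087402344, 76.55783081054688), 61.74075698852539) [0.43479157 0.39328212 0.05400968]
1677 0.11388071033067593 ((439.40087890625, 391.952880859375), (28.028900146484375, 28.231285095214844), 62.35963439941406) [0.43804635 0.39226299 0.11375114]
```

Call:
{"op": "step_arm", "data": {
  "rows": [
    [0.005,0.001,-0.03,0,0,-5.5],
    [0,0,-0.03,0,0,-5.5],
    [0,0,-0.03,0,0,0],
    [0,0,0,0,0,0]
  ]
}}

```text
time: 2.6
position: [0.4382, 0.3912, 0.3127]
tool_rot: [0.243, 0.97, -0.002, -0.002]
ft_force: [0.0, -0.2, 0.3]
grip_width: 0.0873
grip_force: 0.0
```

Call:
{"op": "step_arm", "data": {
  "rows": [
    [0.001,0.0005,-0.04,0,0,0],
    [0,0,-0.029,0,0,0],
    [0,0,0,0,0,0],
    [0,0,0,0,0,0]
  ]
}}

```text
time: 3.1
position: [0.441, 0.3923, 0.2475]
tool_rot: [0.243, 0.97, 0.001, 0.001]
ft_force: [-0.1, -0.1, -0.2]
grip_width: 0.0871
grip_force: 0.0
```

Call:
{"op": "step_arm", "data": {
  "rows": [
    [0,0,0,0,0,0],
    [0,0,0,0,0,0],
    [0,0,0,0,0,0],
    [0,0,0,0,0,0],
    [0,0,0,0,0,0],
    [0,0,0,0,0,0],
    [0,0,0,0,0,0],
    [0,0,0,0,0,0]
  ],
  "jaw": 0.0,
  "squeeze": 60
}}

```text
time: 4.1
position: [0.4405, 0.3915, 0.2456]
tool_rot: [0.243, 0.97, -0.0, -0.0]
ft_force: [-0.4, -1.3, -0.2]
grip_width: 0.0277
grip_force: 60.0
```

Call:
{"op": "step_arm", "data": {
  "rows": [
    [0,0,0.03,0,0,0],
    [0,0,0.05,0,0,0],
    [0,0,0.06,0,0,0],
    [0,0,0.06,0,0,0],
    [0,0,0.056,0,0,0],
    [0,-0.04,0,0,0,-7],
    [0,-0.05,0,0,0,-7],
    [0,-0.05,0,0,0,-7],
    [0,-0.05,0,0,0,-7],
    [0,-0.05,0,0,0,-7],
    [0,-0.05,0,0,0,-7],
    [0,-0.05,0,0,0,-7]
  ]
}}

```text
time: 5.6
position: [0.44, 0.0501, 0.5016]
tool_rot: [0.625, 0.78, 0.0, 0.0]
ft_force: [0.5, 0.6, -1.3]
grip_width: 0.0278
grip_force: 60.0
```

Call:
{"op": "step_arm", "data": {
  "rows": [
    [0,-0.05,0,0,0,-7],
    [0,-0.05,0,0,0,-5.8],
    [0,-0.05,0,0,0,0],
    [0,-0.05,0,0,0,0],
    [0,-0.05,0,0,0,0],
    [0,-0.05,0,0,0,0],
    [0,-0.05,0,0,0,0],
    [0,-0.05,0,0,0,0],
    [0.01,-0.05,0,0,0,0],
    [0.01,-0.05,0,0,0,0],
    [0.01,-0.04,0,0,0,0],
    [0,0,0,0,0,0]
  ]
}}

```text
time: 7.1
position: [0.4703, -0.4912, 0.5]
tool_rot: [0.708, 0.706, -0.0, -0.0]
ft_force: [-0.1, 0.6, -1.8]
grip_width: 0.0276
grip_force: 60.0
```

Call:
{"op": "step_arm", "data": {
  "rows": [
    [0.005,0,-0.05,0,0,0],
    [0,0,-0.05,0,0,0],
    [0,0,0,0,0,0],
    [0,0,0,0,0,0]
  ]
}}

```text
time: 7.6
position: [0.476, -0.4883, 0.4036]
tool_rot: [0.707, 0.707, -0.0, 0.001]
ft_force: [0.1, -0.8, -0.6]
grip_width: 0.0276
grip_force: 60.0
```

Run:
```python
from h import *
c=shot('wrist');cv2.imwrite('pics/w2.png',c['pixels']);W=cloud(c);np.savez('w2.npz',W=W,px=c['pixels'],E=c['E'],k=[c['f'],c['cx'],c['cy']])
print(get_obs()['position'])
for l in['spring_board','spring_hook','puller','tape_measure','wax_tin']:
    for r in cut_out(l,'wrist')[:2]:
        w=W[r['region']];w=w[~np.isnan(w[:,0])]
        print(l,round(r['confidence'],2),np.round(r['extent']),np.median(w,0).round(3),w.min(0).round(3),w.max(0).round(3))
m=(abs(W[...,2]-.017)<.005)&(abs(W[...,0]-.5)<.2)&(W[...,1]<-.2)
m=cv2.morphologyEx(m.astype(np.uint8),cv2.MORPH_OPEN,np.ones((5,5)))>0
p=W[m];print(len(p),np.median(p[:,2]),cv2.minAreaRect((p[:,:2]*1000).astype(np.float32)))
```

```text
[ 0.47611457 -0.48864167  0.40465344]
spring_hook 0.74 [349. 117.  90.  40.] [ 0.488 -0.413  0.041] [ 0.462 -0.426  0.016] [ 0.532 -0.398  0.044]
puller 0.93 [322. 319.  91. 128.] [ 0.476 -0.481  0.27 ] [ 0.462 -0.536  0.025] [ 0.504 -0.463  0.317]
tape_measure 0.74 [189.  56. 107.  82.] [ 0.38  -0.37   0.059] [-0.038 -0.393 -0.866] [ 0.412 -0.181  0.065]
wax_tin 0.92 [356. 254.  96.  75.] [ 0.51  -0.521  0.025] [ 0.463 -0.563 -0.023] [ 0.55  -0.473  0.227]
35393 0.017210565807880163 ((509.6864013671875, -406.05279541015625), (135.43350219726562, 195.3547821044922), 80.6630630493164)
```

View pics/w2.png

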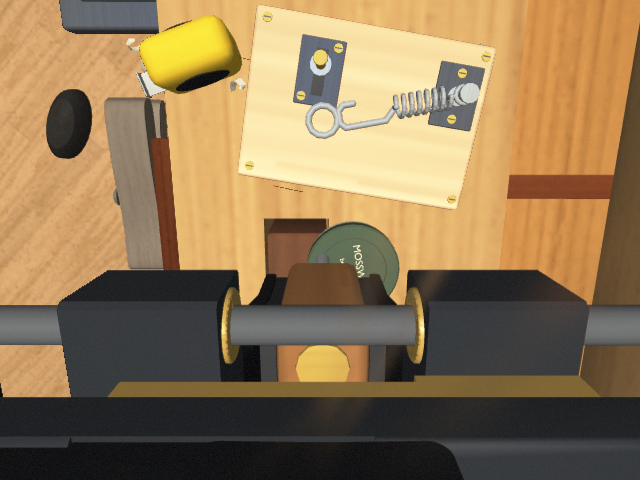

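The wrist view shows the board rotated about 9°. The post top is at (320,57), at the −y side of the slot. The loop centre is at (323,120), the pivot at (468,93), the tape at (190,55) and the tin at (355,255).

Run:
```python
from h import *
d=np.load('w2.npz');W=d['W'];E=d['E'];f,cx,cy=d['k'];px=d['px']
def ray(u,v,z):
    r=E[:3,:3]@np.array([(u-cx)/f,-(v-cy)/f,-1]);o=E[:3,3];return o+r*(z-o[2])/r[2]
a=np.radians(170.66);u=np.array([np.cos(a),np.sin(a)]);v=np.array([-u[1],u[0]])
c=np.array([.50969,-.40605]);piv=c-.0725*u-.025*v
B=lambda p:np.array([(p[:2]-piv)@u,(p[:2]-piv)@v]).round(4)*1000
print('piv',piv)
def blob(x,y,r,lo,hi,n):
    m=(np.abs(W[...,2]-(lo+hi)/2)<(hi-lo)/2);vv,uu=np.mgrid[0:480,0:640];m&=np.hypot(uu-x,vv-y)<r
    p=W[m];q=cv2.minEnclosingCircle((p[:,:2]*1000).astype(np.float32));print(n,m.sum(),p.mean(0).round(4),B(p.mean(0)),B(np.array(q[0])/1000),q[1],'pix',uu[m].mean(),vv[m].mean(),'z',np.median(p[:,2]))
blob(320,57,12,.053,.063,'posttop')
blob(320,68,16,.034,.052,'postmid?')
blob(468,93,14,.045,.08,'stud')
# loop: fit hole
g=cv2.cvtColor(px,cv2.COLOR_BGR2HSV)
m=(np.abs(W[...,2]-.041)<.006);vv,uu=np.mgrid[0:480,0:640];m&=np.hypot(uu-323,vv-120)<24
p=W[m];print('loop',m.sum());
for n,(a1,b1,z) in dict(post=(320,57,.058),loop=(323,120,.0425),stud=(468,92,.06)).items(): print(n,ray(a1,b1,z).round(4),B(ray(a1,b1,z)))
i=px[30:150,270:430];cv2.imwrite('pics/w2c.png',cv2.resize(i,(800,600),interpolation=cv2.INTER_CUBIC))
```

```text
piv [ 0.58528616 -0.39314766]
posttop 194 [ 0.4746 -0.3697  0.0565] [113.   -5.2] [113.   -5.4] 5.438039302825928 pix 320.0773195876289 57.25773195876289 z 0.05650067947528398
postmid? 14 [ 0.4749 -0.3731  0.0388] [112.2  -1.9] [112.3  -2.6] 2.65938138961792 pix 320.5 66.0 z 0.038899331714797175
stud 343 [ 0.5847 -0.3934  0.0529] [0.6 0.3] [0.1 0.1] 7.45364236831665 pix 468.93294460641397 92.73469387755102 z 0.05287978713825786
loop 715
post [ 0.4746 -0.3698  0.058 ] [113.   -5.1]
loop [ 0.4769 -0.4127  0.0425] [103.8  36.9]
stud [ 0.5816 -0.3934  0.06  ] [3.6 0.9]
```

View pics/w2c.png

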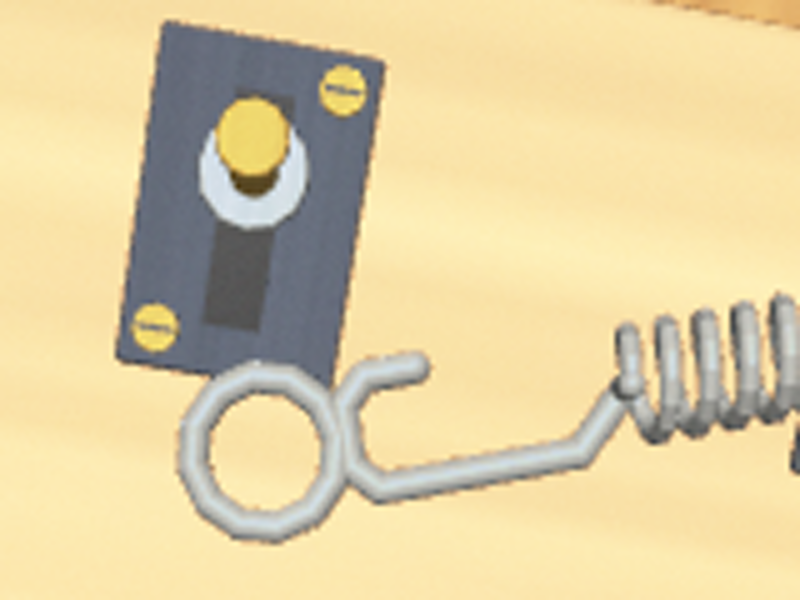

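The crop shows the ring centre at crop (267,450), the post at (253,135), and the hook opening towards the pivot with its tip on the post side, as described. I'll go above the loop.

Call:
{"op": "step_arm", "data": {
  "rows": [
    [0.001,0.03,0,0,0,-4.5],
    [0,0.046,0,0,0,-4.5],
    [0,0,-0.04,0,0,0],
    [0,0,-0.045,0,0,0],
    [0,0,-0.028,0,0,0],
    [0,0,0,0,0,0],
    [0,0,0,0,0,0],
    [0,0,0,0,0,0]
  ]
}}

```text
time: 8.9
position: [0.477, -0.413, 0.2908]
tool_rot: [0.76, 0.65, -0.0, 0.002]
ft_force: [0.1, -1.4, -0.8]
grip_width: 0.0277
grip_force: 60.0
```

Run:
```python
from h import *
print(np.mean([get_obs()['position'] for _ in range(3)],0))
c=shot('wrist');W=cloud(c);print(get_obs()['position'],get_obs()['tool_rot'])
i=c['pixels'][160:360,180:480];cv2.imwrite('pics/w3.png',cv2.resize(i,(800,533),interpolation=cv2.INTER_CUBIC))
```

```text
[ 0.47702151 -0.41300105  0.29076062]
[ 0.47691582 -0.41288292  0.29056974] [ 7.60301721e-01  6.49567818e-01 -3.96400149e-05  1.71484413e-03]
```

View pics/w3.png

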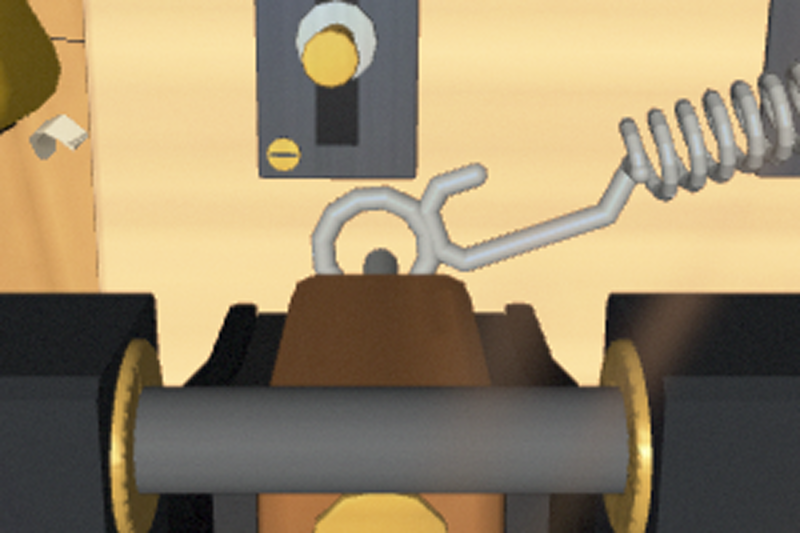

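The picture shows the pin tip at crop (380,258), over the loop centre near (377,252). It is centred well enough to lower.

Call:
{"op": "step_arm", "data": {
  "rows": [
    [0,0,-0.009,0,0,0],
    [0,0,-0.009,0,0,0],
    [0,0,-0.008,0,0,0],
    [0,0,0,0,0,0],
    [0,0,0,0,0,0]
  ]
}}

```text
time: 9.57
position: [0.4766, -0.4125, 0.2626]
tool_rot: [0.76, 0.65, 0.0, -0.0]
ft_force: [-0.0, 0.5, -1.1]
grip_width: 0.0279
grip_force: 60.0
```

Call:
{"op": "step_arm", "data": {
  "rows": [
    [-0.0079,-0.0014,0,0,0,0],
    [-0.0079,-0.0014,0,0,0,0],
    [-0.0079,-0.0014,0,0,0,0],
    [-0.0079,-0.0015,0,0,0,0],
    [-0.0079,-0.0014,0,0,0,0],
    [0,0,0,0,0,0],
    [0,0,0,0,0,0],
    [0,0,0,0,0,0]
  ]
}}

```text
time: 10.58
position: [0.4393, -0.4199, 0.2637]
tool_rot: [0.761, 0.648, 0.002, 0.004]
ft_force: [11.1, 2.6, -3.4]
grip_width: 0.0276
grip_force: 60.0
```

Run:
```python
from h import *
os=[]
for _ in range(3):
    c=shot('wrist');os.append(get_obs())
print(*[np.mean([o[k] for o in os],0).round(4) for k in('position','ft_force','moment')])
W=cloud(c);np.savez('w4.npz',W=W,px=c['pixels'],E=c['E'],k=[c['f'],c['cx'],c['cy']])
i=c['pixels'][120:320,180:480];cv2.imwrite('pics/w4.png',cv2.resize(i,(800,533),interpolation=cv2.INTER_CUBIC))
```

```text
[ 0.4393 -0.4198  0.2637] [11.2292  1.36   -3.9314] [ 0.3051 -2.3698  0.0142]
```

View pics/w4.png

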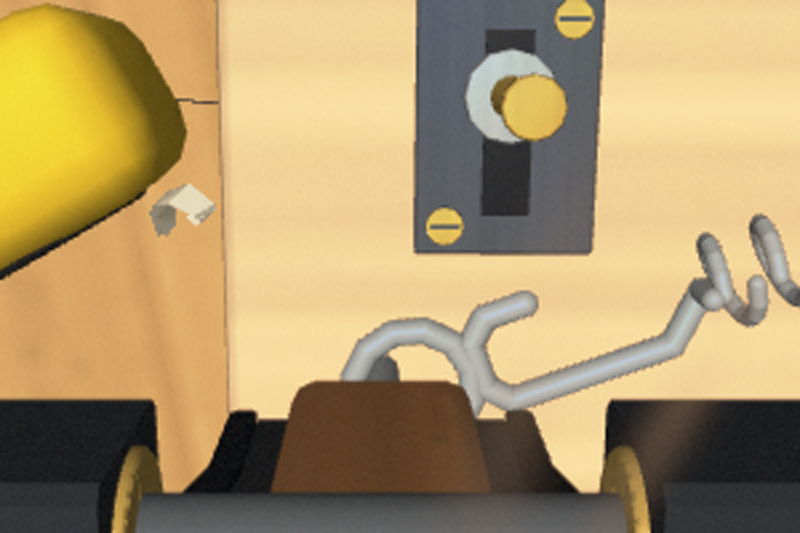

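The pin is in the loop against its outer side, at crop (380,375). The spring is stretched and the hook tip is at crop (530,302). I'll compute the stretch.

```bash
cat >> h.py <<'E'
piv=np.array([.5853,-.3931]);_a=np.radians(170.66);bu=np.array([np.cos(_a),np.sin(_a)]);bv=np.array([-bu[1],bu[0]])
def B(p): return np.array([(p[:2]-piv)@bu,(p[:2]-piv)@bv])*1000
def ray(E,k,u,v,z):
    f,cx,cy=k;r=E[:3,:3]@np.array([(u-cx)/f,-(v-cy)/f,-1]);o=E[:3,3];return o+r*(z-o[2])/r[2]
E
python3 - <<'E'
from h import *
d=np.load('w4.npz');E=d['E'];k=d['k']
for n,x,y,z in(('tip',536,301,.0415),('tipc',524,304,.0415),('post',534,107,.058),('bendouter',473,340,.0415),('looptop',415,322,.0415)):
    b=B(ray(E,k,180+x/2.6667,120+y/2.6667,z));print(n,b.round(1),np.hypot(*b).round(1),np.degrees(np.arctan2(b[1],b[0])).round(1))
W=d['W'];m=(W[...,2]>.054)&(W[...,2]<.062)&(np.hypot(W[...,0]-.4746,W[...,1]+.37)<.012);print(m.sum(),B(W[m].mean(0)))
E
```

```text
tip [109.   30.8] 113.3 15.8
tipc [111.2  31.4] 115.6 15.8
post [113.1  -5.4] 113.2 -2.7
bendouter [120.4  38.2] 126.4 17.6
looptop [131.2  34.8] 135.7 14.9
484 [113.09288342  -5.35547766]
```

Image and force agree on about 30 mm of stretch. I'll pull 10 mm more.

Call:
{"op": "step_arm", "data": {
  "rows": [
    [-0.0033,-0.0006,0,0,0,0],
    [-0.0033,-0.0006,0,0,0,0],
    [-0.0032,-0.0006,0,0,0,0],
    [0,0,0,0,0,0],
    [0,0,0,0,0,0],
    [0,0,0,0,0,0]
  ]
}}

```text
time: 11.48
position: [0.4302, -0.4217, 0.2638]
tool_rot: [0.761, 0.648, 0.003, 0.005]
ft_force: [13.6, 2.3, -4.8]
grip_width: 0.0275
grip_force: 60.0
```

```bash
cat >> h.py <<'E'
def st():
    for _ in range(3): c=shot('wrist');o=get_obs();L.append(o)
    m={k:np.mean([o[k] for o in L],0) for k in('position','ft_force','moment')}
    b=B(m['position']);F=m['ft_force'];fb=np.array([F[:2]@bu,F[:2]@bv])
    print('tcp board',b.round(1),'r',np.hypot(*b).round(1),'ang',np.degrees(np.arctan2(b[1],b[0])).round(2),'z',m['position'][2].round(4),'F board',fb.round(1),F[2].round(1),'M',m['moment'].round(2));return c
L=[]
E
python3 - <<'E'
from h import *
c=st();cv2.imwrite('pics/w5.png',cv2.resize(c['pixels'][120:320,180:480],(800,533),interpolation=cv2.INTER_CUBIC))
E
```

```text
tcp board [148.4  53.4] r 157.7 ang 19.77 z 0.2639 F board [-13.2  -4.6] -3.8 M [ 0.41 -2.91  0.  ]
```

View pics/w5.png

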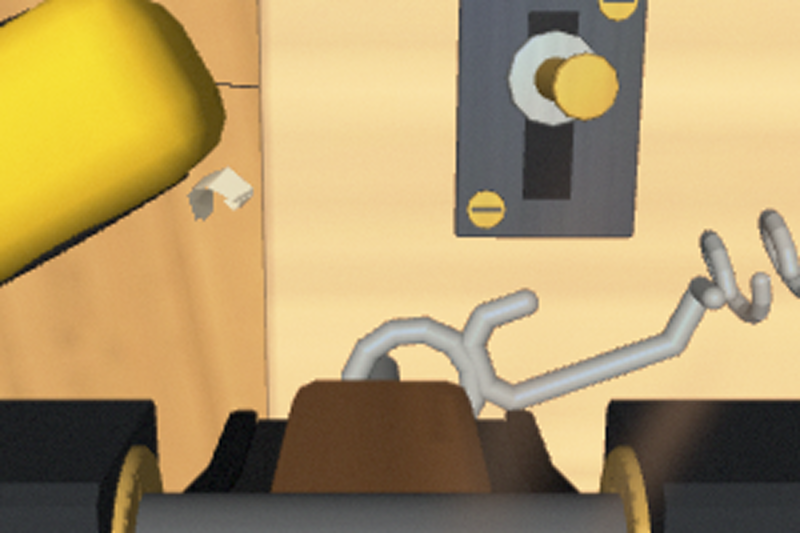

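Force of 14 N gives s ≈ 39 mm, and the hook tip moved with the pin. The tip now clears the post's radius, so I'll swing along the arc.

Call:
{"op": "step_arm", "data": {
  "rows": [
    [-0.0008,0.0053,0,0,0,0],
    [-0.0007,0.0053,0,0,0,0],
    [-0.0005,0.0053,0,0,0,0],
    [-0.0005,0.0054,0,0,0,0],
    [0,0.0055,0,0,0,0],
    [0.0001,0.0055,0,0,0,0],
    [0.0002,0.0055,0,0,0,0],
    [0.0003,0.0055,0,0,0,0],
    [0,0,0,0,0,0],
    [0,0,0,0,0,0]
  ]
}}

```text
time: 12.88
position: [0.4288, -0.3802, 0.2644]
tool_rot: [0.761, 0.648, 0.002, 0.008]
ft_force: [13.5, -1.2, -6.2]
grip_width: 0.0276
grip_force: 60.0
```

Run:
```python
from h import *
c=st();cv2.imwrite('pics/w6.png',cv2.resize(c['pixels'][120:320,180:480],(800,533),interpolation=cv2.INTER_CUBIC));np.savez('w6.npz',E=c['E'],k=[c['f'],c['cx'],c['cy']])
```

```text
tcp board [156.5  12.8] r 157.1 ang 4.66 z 0.2644 F board [-13.7  -1.1] -5.7 M [-0.32 -2.86 -0.01]
```

View pics/w6.png

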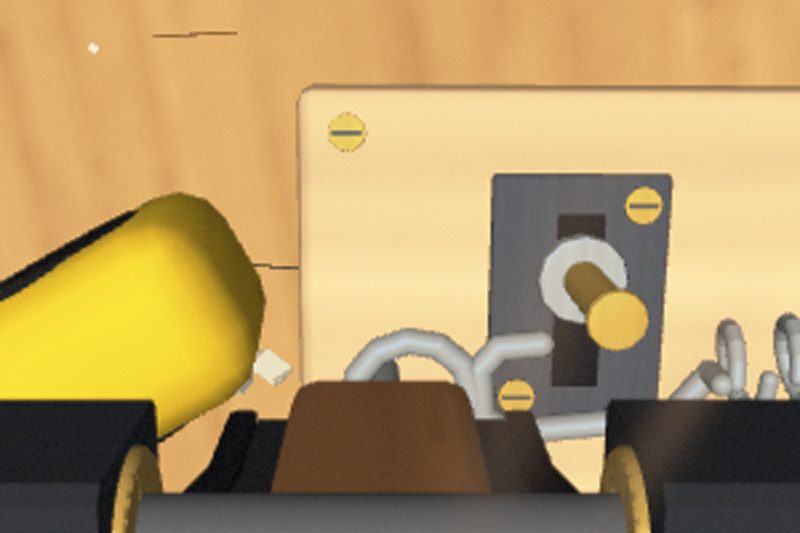

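The tip, at crop (550,345), is just beyond the post's outer face and nothing touches it. I'll continue the swing to line up with the post.

Call:
{"op": "step_arm", "data": {
  "rows": [
    [0.0002,0.0053,0,0,0,0],
    [0.0004,0.0053,0,0,0,0],
    [0.0006,0.0052,0,0,0,0],
    [0.0008,0.0052,0,0,0,0],
    [0,0,0,0,0,0],
    [0,0,0,0,0,0]
  ]
}}

```text
time: 13.78
position: [0.4311, -0.3601, 0.2646]
tool_rot: [0.761, 0.648, 0.002, 0.01]
ft_force: [13.3, -2.8, -6.9]
grip_width: 0.0277
grip_force: 60.0
```

Run:
```python
from h import *
c=st();cv2.imwrite('pics/w7.png',cv2.resize(c['pixels'][120:320,180:480],(800,533),interpolation=cv2.INTER_CUBIC));np.savez('w7.npz',E=c['E'],k=[c['f'],c['cx'],c['cy']])
```

```text
tcp board [157.5  -7.4] r 157.7 ang -2.7 z 0.2646 F board [-13.6   0.1] -6.6 M [-0.69 -2.84  0.02]
```

View pics/w7.png

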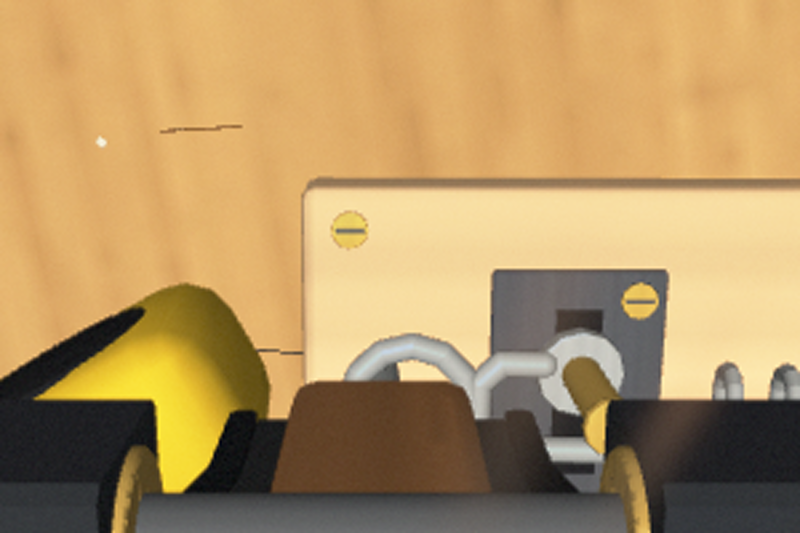

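The tip, at crop (555,362), is just outside the post base, and the shank is at row ~448. I'll project the post axis at wire height to check centring.

Run:
```python
from h import *
d=np.load('w7.npz');E=d['E'];k=d['k']
for n,x,y in(('tipend',558,361),('tip',520,366),('shank',560,449),('shank2',590,450),('loopouter',410,335)):
    b=B(ray(E,k,180+x/2.6667,120+y/2.6667,.0415));print(n,b.round(1))
for z in(.0425,.0225):
    w=np.r_[piv+.1131*bu-.0053*bv,z,1];q=np.linalg.inv(E)@w;print(z,(k[1]+k[0]*q[0]/-q[2]-180)*2.6667,(k[2]-k[0]*q[1]/-q[2]-120)*2.6667)
```

```text
tipend [120.6 -13.1]
tip [127.7 -12.1]
shank [119.4   4.5]
shank2 [113.6   4.7]
loopouter [148.3 -18.2]
0.0425 596.6889444593386 402.206992297272
0.0225 576.985479410122 370.2097903001064
```

The hook is about 1.5 mm short of centred on the post. I'll nudge it 2 mm towards −y of the board, then start easing off.

Call:
{"op": "step_arm", "data": {
  "rows": [
    [0.0002,0.001,0,0,0,0],
    [0.0001,0.001,0,0,0,0],
    [0,0,0,0,0,0],
    [0.0029,-0.0007,0,0,0,0],
    [0.0029,-0.0007,0,0,0,0],
    [0.0029,-0.0007,0,0,0,0],
    [0,0,0,0,0,0]
  ]
}}

```text
time: 14.8
position: [0.4396, -0.36, 0.2644]
tool_rot: [0.761, 0.649, 0.001, 0.009]
ft_force: [12.1, -3.1, -5.6]
grip_width: 0.0277
grip_force: 60.0
```

Run:
```python
from h import *
c=st();cv2.imwrite('pics/w8.png',cv2.resize(c['pixels'][120:320,180:480],(800,533),interpolation=cv2.INTER_CUBIC));np.savez('w8.npz',E=c['E'],k=[c['f'],c['cx'],c['cy']])
```

```text
tcp board [149.2  -9. ] r 149.4 ang -3.45 z 0.2644 F board [-10.8   0.8] -5.6 M [-0.69 -2.48 -0.01]
```

View pics/w8.png

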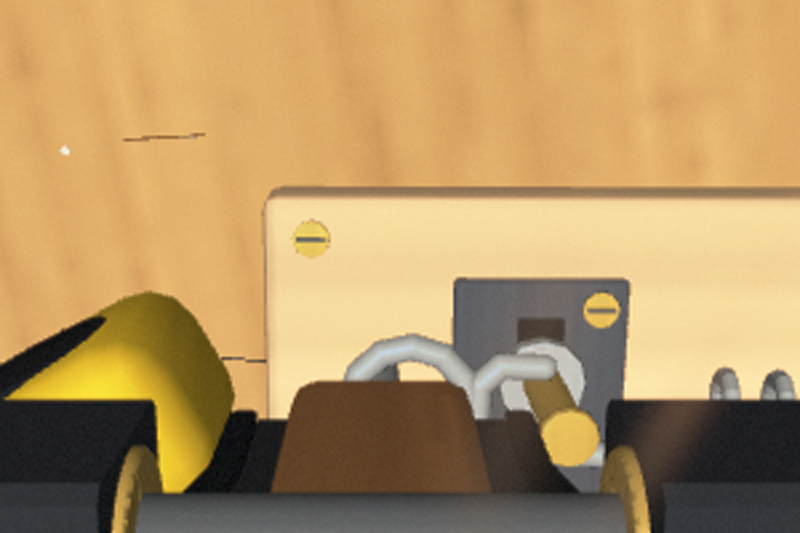

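The post is now between the tip (crop 550,365) and the shank, so the hook has captured it. I'll ease off the rest of the way until the pin is free in the loop.

Call:
{"op": "step_arm", "data": {
  "rows": [
    [0.0027,-0.0009,0,0,0,0],
    [0.0027,-0.0009,0,0,0,0],
    [0.0027,-0.0009,0,0,0,0],
    [0.0027,-0.0009,0,0,0,0],
    [0.0026,-0.0009,0,0,0,0],
    [0.0026,-0.0009,0,0,0,0],
    [0,0,0,0,0,0],
    [0,0,0,0,0,0]
  ]
}}

```text
time: 15.95
position: [0.4523, -0.363, 0.263]
tool_rot: [0.76, 0.65, -0.0, 0.001]
ft_force: [1.6, -4.0, -0.6]
grip_width: 0.0276
grip_force: 60.0
```

Run:
```python
from h import *
c=st();cv2.imwrite('pics/w9.png',cv2.resize(c['pixels'][120:320,180:480],(800,533),interpolation=cv2.INTER_CUBIC));np.savez('w9.npz',E=c['E'],k=[c['f'],c['cx'],c['cy']])
```

```text
tcp board [136.1  -8.2] r 136.3 ang -3.45 z 0.263 F board [-2.1  3. ] -0.6 M [-0.91 -0.36  0.01]
```

The pin still leans on the loop's side (3 N tangential). I'll centre it by the force reading.

Call:
{"op": "step_arm", "data": {
  "rows": [
    [0.0012,-0.0017,0,0,0,0],
    [0.0012,-0.0017,0,0,0,0],
    [0,0,0,0,0,0],
    [0,0,0,0,0,0]
  ]
}}

```text
time: 16.6
position: [0.4544, -0.3652, 0.2623]
tool_rot: [0.76, 0.65, 0.0, -0.001]
ft_force: [1.0, 0.5, -1.8]
grip_width: 0.0274
grip_force: 60.0
```

Run:
```python
from h import *
c=st();W=cloud(c);np.savez('w9.npz',W=W,px=c['pixels'],E=c['E'],k=[c['f'],c['cx'],c['cy']])
for r in cut_out('spring_hook','wrist')[:1]:
    print(r['confidence'],r['extent']);w=W[r['region']];w=w[(w[:,2]>.034)&(w[:,2]<.047)];b=np.array([B(p) for p in w]);print(len(b),b.min(0),b.max(0))
    s=b[(b[:,0]>126)];print(len(s), s[np.argmin(s[:,1])],s.mean(0))
```

```text
tcp board [133.5  -6. ] r 133.6 ang -2.57 z 0.2625 F board [-0.2  0.6] -0.8 M [-0.09  0.06  0.  ]
0.73 [355.1, 271.6, 106.0, 50.8]
1009 [ 91.68259983 -19.83419144] [143.59724988   6.70232474]
369 [130.70064121 -19.83419144] [134.60459219 -15.86304605]
```

The forces are zero and the pin is centred at board (133.5, −6), where the home position should be. I'll lift straight out and check that the hook stays.

Call:
{"op": "step_arm", "data": {
  "rows": [
    [0,0,0,0,0,0],
    [0,0,0,0,0,0],
    [0,0,0.008,0,0,0],
    [0,0,0.012,0,0,0],
    [0,0,0.02,0,0,0],
    [0,0,0.04,0,0,0],
    [0,0,0.05,0,0,0],
    [0,0,0.055,0,0,0],
    [0,0,0.055,0,0,0],
    [0,-0.05,0,0,0,0],
    [0,-0.05,0,0,0,0],
    [0,0,0,0,0,0]
  ]
}}

```text
time: 18.3
position: [0.4539, -0.4688, 0.5033]
tool_rot: [0.761, 0.648, -0.001, 0.001]
ft_force: [-0.1, 0.2, -1.7]
grip_width: 0.0278
grip_force: 60.0
```

Run:
```python
from h import *
c=st();W=cloud(c);cv2.imwrite('pics/w10.png',c['pixels'])
for r in cut_out('spring_hook','wrist')[:1]:
    print(r['confidence'],r['extent']);w=W[r['region']];w=w[(w[:,2]>.034)&(w[:,2]<.047)];b=np.array([B(p) for p in w]);print(len(b),b.min(0),b.max(0))
    s=b[b[:,0]>120];print('ring centre',cv2.minEnclosingCircle(s[s[:,0]>s[:,0].max()-26].astype(np.float32)))
for r in cut_out('puller','wrist')[:1]:
    print('puller',r['confidence'],r['extent'])
    # pin tip in tool frame
T=T_of(get_obs());w=W.reshape(-1,3);w=w[~np.isnan(w[:,0])];q=(np.linalg.inv(T)@np.c_[w,np.ones(len(w))].T).T[:,:3]
for z in range(196,246,6):
    p=q[(abs(q[:,2]-z/1000)<.003)&(np.hypot(q[:,0],q[:,1])<.025)]
    if len(p)>3: print(z,len(p),(p.mean(0)*1000).round(1))
```

```text
tcp board [117.5  93.1] r 149.9 ang 38.4 z 0.5029 F board [-0.2 -0.6] -1.2 M [-0.08  0.07 -0.03]
0.93 [331.4, 98.6, 74.9, 30.3]
675 [ 76.0111087  -19.85705272] [144.79663512   7.75384616]
ring centre ((131.88023376464844, -6.037117958068848), 13.82003402709961)
puller 0.74 [228.6, 113.5, 78.8, 64.9]
220 4 [  3.6  -0.4 222.5]
226 37 [  3.2  -0.6 226.3]
232 43 [ 2.900e+00 -2.000e-01  2.321e+02]
238 28 [  2.8  -0.6 237. ]
```

The hook is home: the ring centre is 132 mm from the pivot, so the stretch is about 21.5 mm. The pin is still straight in the grip, so I'll return to the stand.

Call:
{"op": "step_arm", "data": {
  "rows": [
    [0,0.04,0,0,0,0],
    [0,0.05,0,0,0,0],
    [0,0.05,0,0,0,0],
    [0,0.05,0,0,0,7],
    [0,0.05,0,0,0,7],
    [0,0.05,0,0,0,7],
    [0,0.05,0,0,0,7],
    [-0.007,0.05,0,0,0,7],
    [-0.007,0.05,0,0,0,7],
    [0,0.05,0,0,0,7],
    [0,0.05,0,0,0,7],
    [0,0.05,0,0,0,7]
  ]
}}

```text
time: 20.05
position: [0.4394, 0.1264, 0.5034]
tool_rot: [0.306, 0.952, 0.0, 0.001]
ft_force: [1.0, 0.2, -0.8]
grip_width: 0.0278
grip_force: 60.0
```

Call:
{"op": "step_arm", "data": {
  "rows": [
    [0,0.05,0,0,0,7],
    [0,0.05,0,0,0,0.8],
    [0,0.05,0,0,0,0],
    [0,0.05,0,0,0,0],
    [0,0.05,0,0,0,0],
    [0,0.02,0,0,0,0],
    [0,0,0,0,0,0],
    [0,0,0,0,0,0],
    [0,0,-0.06,0,0,0],
    [0,0,-0.06,0,0,0],
    [0,0,0,0,0,0],
    [0,0,0,0,0,0]
  ]
}}

```text
time: 21.55
position: [0.4419, 0.3938, 0.3849]
tool_rot: [0.244, 0.97, 0.001, 0.001]
ft_force: [1.4, -0.2, -0.4]
grip_width: 0.0279
grip_force: 60.0
```

Run:
```python
from h import *
P=[]
for _ in range(3):
    c=shot('wrist');o=get_obs();P.append(o['position'])
T=T_of(o);print(np.mean(P,0),np.degrees(np.arctan2(T[1,1],T[0,1])))
```

```text
[0.44187149 0.39423676 0.3858758 ] 61.799422069749774
```

Call:
{"op": "step_arm", "data": {
  "rows": [
    [-0.0017,-0.0024,-0.04,0,0,0],
    [0,0,-0.03,0,0,0],
    [0,0,-0.02,0,0,0],
    [0,0,-0.02,0,0,0],
    [0,0,-0.015,0,0,0],
    [0,0,0,0,0,0],
    [0,0,0,0,0,0]
  ]
}}

```text
time: 22.58
position: [0.4395, 0.392, 0.2588]
tool_rot: [0.243, 0.97, 0.001, 0.001]
ft_force: [0.3, -0.4, -1.0]
grip_width: 0.0274
grip_force: 60.0
```

Call:
{"op": "step_arm", "data": {
  "rows": [
    [0,0,-0.006,0,0,0],
    [0,0,-0.004,0,0,0],
    [0,0,-0.003,0,0,0],
    [0,0,0,0,0,0],
    [0,0,0,0,0,0]
  ]
}}

```text
time: 23.2
position: [0.439, 0.3917, 0.2456]
tool_rot: [0.243, 0.97, -0.0, 0.0]
ft_force: [-1.0, -1.2, 5.0]
grip_width: 0.0277
grip_force: 60.0
```

Resting on the stand (5 N). Now I'll release, with a gentle opening, then lift.

Call:
{"op": "step_arm", "data": {
  "rows": [
    [0,0,0,0,0,0],
    [0,0,0,0,0,0],
    [0,0,0,0,0,0],
    [0,0,0,0,0,0],
    [0,0,0,0,0,0],
    [0,0,0,0,0,0]
  ],
  "jaw": 0.07
}}

```text
time: 23.95
position: [0.439, 0.3917, 0.2447]
tool_rot: [0.243, 0.97, -0.0, -0.0]
ft_force: [1.0, -1.3, -0.4]
grip_width: 0.0693
grip_force: 0.0
```

Call:
{"op": "step_arm", "data": {
  "rows": [
    [0,0,0.02,0,0,0],
    [0,0,0.03,0,0,0],
    [0,0,0.05,0,0,0],
    [0,0,0.05,0,0,0],
    [0,0,0.01,0,0,0],
    [0,0,0,0,0,0],
    [0,0,0,0,0,0]
  ]
}}

```text
time: 24.82
position: [0.4385, 0.3914, 0.4029]
tool_rot: [0.243, 0.97, -0.001, -0.001]
ft_force: [0.1, -0.0, -0.0]
grip_width: 0.0701
grip_force: 0.0
```

Run:
```python
from h import *
c=shot('wrist');W=cloud(c);print(get_obs()['ft_force'],get_obs()['grip_width'])
for lo,hi,r in((.048,.060,.07),(.107,.122,.03)):
    m=(abs(W[...,2]-(lo+hi)/2)<(hi-lo)/2)&(np.hypot(W[...,0]-.439,W[...,1]-.392)<r)
    m=cv2.morphologyEx(m.astype(np.uint8),cv2.MORPH_OPEN,np.ones((3,3)))>0
    p=W[m];print(len(p),np.median(p[:,2]),cv2.minAreaRect((p[:,:2]*1000).astype(np.float32)))
for n in('top','scene'):
    c=shot(n);W=cloud(c)
    for l in('tea_mug','wax_tin','tape_measure'):
        for r in cut_out(l,n)[:1]: print(n,l,r['confidence'],np.round(r['extent']),np.nanmedian(W[r['region']],0).round(3))
```

```text
[ 0.4098197  -0.09326559  0.08151372] 0.0700641783733366
6957 0.05401306595573396 ((439.3521728515625, 391.9696960449219), (76.23381805419922, 75.99736022949219), 61.78414535522461)
1716 0.11388132574443383 ((438.17999267578125, 393.0179443359375), (27.360963821411133, 27.886085510253906), 61.93788528442383)
top tea_mug 0.63 [180. 240.  17.  28.] [0.507 0.554 0.055]
top wax_tin 0.9 [519. 256.  25.  24.] [ 0.498 -0.542  0.025]
top tape_measure 0.67 [472. 288.  20.  36.] [ 0.364 -0.366  0.052]
scene tea_mug 0.57 [315. 359.  30.  34.] [0.531 0.538 0.053]
scene wax_tin 0.74 [305. 125.  16.  11.] [ 0.5   -0.526  0.022]
scene tape_measure 0.52 [340. 148.  12.  13.] [ 0.359 -0.355  0.043]
```

The puller is seated: its top is at the original 0.114 m and 1.6 mm off the hole axis. The bystanders have not moved, so I'm handing in.

```bash
python3 -c "
from rig import hand_in
print(hand_in())"
```

```text
the job is handed in; nothing more can be done
None
```

The job is handed in, with no verdict returned: by my last measurements the hook is home on the post (stretch about 21.5 mm), the puller is seated upright in its stand, and the mug, tin and tape measure have not moved.

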